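# Slide the spent copper plate off the lab jack into the rinse tub

### The arm

A 6-joint arm with a two-finger parallel gripper is mounted at the origin on the work surface. World frame = base frame: x ahead of the robot, y to its left, z up, the work surface at z = 0. Lengths are in m, angles in rad, forces in N, time in s.
With the tool pointing down it reaches from about 0.4 to 0.925 m from the base axis. Payload 3.4 kg.
Tool frame: the origin (TCP) lies at the very end of the fingers, on their centre line; the grasp point (between the pads) lies r.hold_point_z behind it (r.hold_point_z is the distance from the TCP to the grasp point, in m); z points along the fingers, y is the line along which they close (so a half turn about z gives the same grasp; the last joint's range is limited). The gripper opens to 85 mm and grips with 20 to 120 N. Pads are 22 mm wide; open, the fingers measure 114 mm over their backs; the gripper's body (76 mm by 85 mm) begins 54 mm behind the grasp point. The pads swing forward as they close: fully open they stand 13 mm farther back than shut.
Start: joints at [-0.073, 0.307, 1.506, -0, 1.328, -0.073], TCP at [0.575, -0, 0.203] pointing down, gripper open.
Joint ranges: [-3.12, 3.12], [-1.05, 2.28], [0.14, 2.33], [-1.42, 4.57], [0.1, 2.73], [-2.68, 2.68]. Speed limits (rad/s): [2.57, 2.57, 3.14, 3.14, 3.14, 3.14].

### API

Orientations are given as a unit quaternion [w, x, y, z].
In Python, from cell import read_state, grab_frame, camera_model, r gives the robot as it stands. The module is installed in compiled form; this text tells all that it offers.
- The arm moves only by the tool carry_out, never from a script. Its argument "moves" is a list of rows, each an object with "xyz": the shift along the world's x, y, z normalised to -1 to 1, where 1 is 0.4 m, a list of three; "angular": the turn, a rotation vector about the world's x, y, z normalised to -1 to 1, where 1 is 120 degrees, a list of three; "jaw": the finger opening in mm, from 0 to 85.4. A call has 1 to 12 rows; each row is the pose to reach, as a shift and turn from the pose commanded when the call began; what a row does not reach only later rows make up. A row lasts 1/10 s, in which the tool goes at most 50 mm and 8.59 degrees, less where a joint would pass 70% of its speed; a pose out of reach is approached as far as the arm can. A call with a number of a shift or a turn outside -1 to 1 is refused whole. A call with a gripper value outside its range is refused whole. The fingers move at their own pace and stop on an object; "grip_force" is the grip in N (left out, the last holds). Time passes only in rows, so rows that repeat a pose let the fingers close. It gives the time, the measured TCP pose, the force, the opening and the grip force at its end, in the units of the state.
- read_state(): the state, without advancing time (a new reading comes with each control period).
- grab_frame(name): name is "scene" or "side" or "wrist"; returns (picture, depth): 384x512x3 uint8, red, green, blue; 384x512 float32, m along the optical axis (not along the pixel's ray), 0 where there is no reading.
- camera_model(name): a dict with "K" (3x3 intrinsics, pixels), "T" (4x4, takes a point from camera to world coordinates); the wrist camera has in their place "hand_eye" (4x4, takes a point from camera to tool coordinates, whose origin is the TCP and whose axes are the flange's). Camera axes: x right, y down, z forward; pixel columns grow to the right and rows downward; lengths in m; the calibration is good to about 2 mm. A picture is of the moment at which its call begins: read the wrist's pose just before it. camera_model takes no time and is no camera call.
- r.hand_in(): hands the job in; it is judged then, once.
The state is a dict: "time": time; "qpos": joint angles; "qvel": joint speeds; "joint_torque": joint torques, N m; "tool_pos": TCP position; "eef_rot": TCP orientation; "wrist_force": force on the tool from outside, world axes, zero at the start; "moment": the same for the moment, N m; "opening": finger opening in m; "gripper_force": force on a finger pad.
Only numpy, scipy, OpenCV 4.12 (cv2) and the standard library are available. Lean on these libraries where they do the work, as an engineer would, in place of code of your own. Each camera call takes 0.05 s, during which the arm holds its last target. There are 200 camera calls.

### The job

Push the orange gate on the lab jack's tray fully open to the side, then press your shut fingertips lightly on the copper plate's face and slide it along the tray and out over the open edge, so that it drops into the blue tub below. The tray is sprung and delicate: press gently all the way, follow its slope by feel, and leave the tub and everything else on the bench where they are.

Things in the scene. Friction and masses are not known exactly. Their poses are not given: they have to be found in the camera images.
- jack: small black lab jack with aluminium scissor legs, fixed to the bench: foot 120 x 110 mm, top plate 98 mm high, a black knob at its rear (-x). Origin: on the bench, under the middle of the tray it carries; x points along the tray to its open edge (the exit), y across the tray in the direction in which the gate opens, z up. Only the tray leans, not this frame
- deck (a point): fixed point 130 mm above the jack's origin: where the middle of the tray floor would be, level. The aluminium floor is 84 mm wide and runs from x = -59 to +55 mm; white rails along both sides (inner faces at y = -32 and +32 mm, 10 mm thick, 14 mm above the floor), a white rear wall of the same height (inner face at x = -55 mm). The exit end is open but for the gate
- exit (a point): middle of the tray floor's open edge, upper face; moves with the tray. The tray is left leaning nose up or down by up to 0.05 rad, differently each time. It is sprung: it sinks 0.12 mm per newton and rocks about a y axis under its middle, 0.2 rad per N m (8 N pressed 40 mm from the middle dips that end by 2.6 mm more). Its floor is slippery: 9 to 10 N on the plate drags it along, much less slips over it
- gate (a joint): how far the orange gate is pushed aside, m: 0 shut (across the exit), 0.075 stop; the exit is clear from 0.066. It slides along the jack's +y, rubs with about 3 N and stays where it is left
- gate_post (a point): centre of the top of the gate's orange post, 12 mm (along the jack's x) by 14 mm (along its y), standing up from 11 to 46 mm above the tray floor, 5.5 mm beyond the exit edge. The gate's bar below it is 6 mm thick, reaches 11 mm above the floor, and from 34 mm on the -y side to 50 mm on the +y side of the post
- plate: spent copper plate, 80 mm (its x) by 60 mm (its y) by 12 mm thick, 0.42 to 0.6 kg, lying in the tray with its x along the tray and 3 to 9 mm from the rear wall; it cannot be got hold of at its edges. Origin: centre of its underside, z up out of its face. Its face must not be pressed with more than 13 N
- tub: round blue plastic tub, 200 mm across the rim, 152 mm across the foot, 85 mm high, floor 6 mm thick, standing loose on the bench below the exit with its rim reaching under the tray. Origin: centre of its underside
- bottle_a: bystander: clear glass bottle with orange cap, 72 mm diameter, 150 mm high; origin at the centre of its underside
- bottle_b: bystander: amber glass bottle with orange cap, 56 mm diameter, 120 mm high; origin at the centre of its underside
- beaker: bystander: glass beaker, 70 mm diameter, 85 mm high; origin at the centre of its underside
- ruler: bystander: wooden ruler lying on the bench, 300 x 32 x 5 mm; origin at the centre of its underside
- driver: bystander: screwdriver lying on the bench; its x along the blade
- rack: bystander: orange tube rack, 80 x 160 x 60 mm; origin at the centre of its underside
- spare_plate: bystander: steel plate lying on the bench, 80 x 60 x 8 mm; origin at the centre of its underside

How it is judged:
By the outcome, as a careful person would: the job done as asked, in the order asked, and still so for the second after the job is handed in, with the robot touching nothing.
It also fails if it takes over 72 s, if anything falls off the work surface, if the arm or the gripper's body presses on something with over 40 N, if the wrist force passes 120 N, or if a joint passes its speed limit or range.

## Working session

There is one attempt and no reset: what is moved stays moved. The work goes in short steps, Python scripts to look and compute and a tool call to move; the robot and the scene stay as the last step left them, time stands still between calls to the robot, and variables do not carry over. Pictures are saved under pics/ and viewed, at most 10 in all, crops included, and the job is handed in when it is done.

Besides the shell and the picture viewer there is one more tool, called after ">>>" as name([rows], argument=value, ...), one row to a line, values as JSON. carry_out: Moves the arm, as the interface text tells. Its arguments: {"type":"object","properties":{"moves":{"type":"array"},"grip_force":{"type":"number"}},"required":["moves"]}

```bash
mkdir -p pics; python3 - <<'E'
from cell import *
import cv2,numpy as np
s=read_state();print(s['time'],s['tool_pos'],s['eef_rot'],s['wrist_force'],s['opening'],r.hold_point_z)
for n in ("scene","side"):
    p,d=grab_frame(n);cv2.imwrite(f"pics/{n}0.png",p[:,:,::-1]);np.savez(f"{n}0.npz",p=p,d=d)
    print(camera_model(n))
E
```

```text
0.0 [5.74224846e-01 2.14007789e-05 2.01773814e-01] [-7.79787772e-04  7.07112508e-01  7.07100284e-01 -6.93045576e-04] [ 1.02049521 -0.63089572  0.49867806] 0.08529606277147352 0.0187
{'K': array([[370.22834329,   0.        , 253.17447985],
       [  0.        , 370.22834329, 188.17316906],
       [  0.        ,   0.        ,   1.        ]]), 'T': array([[ 0.76799162,  0.35478198, -0.53321537,  1.15754996],
       [ 0.64042939, -0.41728148,  0.64476846, -0.77027908],
       [ 0.00625133, -0.83666356, -0.54768148,  0.80129064],
       [ 0.        ,  0.        ,  0.        ,  1.        ]])}
{'K': array([[423.32278254,   0.        , 259.14189623],
       [  0.        , 423.32278254, 186.53155147],
       [  0.        ,   0.        ,   1.        ]]), 'T': array([[ 7.84175334e-01, -4.80534847e-01,  3.92626166e-01,
         5.00192399e-02],
       [-6.20539024e-01, -6.07867310e-01,  4.95407562e-01,
        -5.53593043e-01],
       [ 6.04015125e-04, -6.32126248e-01, -7.74865176e-01,
         1.03298041e+00],
       [ 0.00000000e+00,  0.00000000e+00,  0.00000000e+00,
         1.00000000e+00]])}
```

View pics/scene0.png

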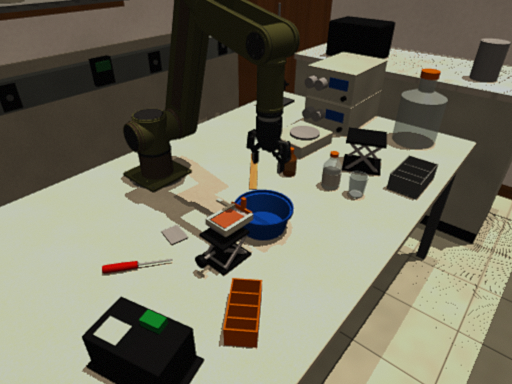

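View pics/side0.png

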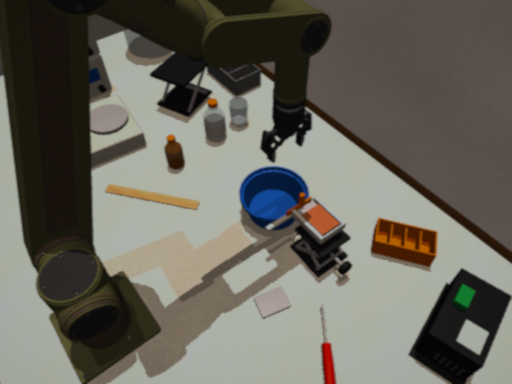

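The scene view shows the jack's tray at about (230,218), its orange post at (242,202) and the blue tub at (266,214). In the side view the plate is at (322,217), the post at (302,201) and the tub at (273,197). Next I'll measure them with colour masks and depth.

```bash
cat > h.py <<'E'
import cv2,numpy as np
from cell import *
def cloud(d,K,T):
    v,u=np.mgrid[:d.shape[0],:d.shape[1]]
    P=np.stack([(u-K[0,2])*d/K[0,0],(v-K[1,2])*d/K[1,1],d],-1)
    return P@T[:3,:3].T+T[:3,3]
def tool_T(s):
    w,x,y,z=s['eef_rot']
    from scipy.spatial.transform import Rotation as R
    T=np.eye(4);T[:3,:3]=R.from_quat([x,y,z,w]).as_matrix();T[:3,3]=s['tool_pos'];return T
E
python3 - <<'E'
from h import *
for n in ("scene","side"):
    f=np.load(n+"0.npz");p,d=f['p'],f['d'];m=camera_model(n);W=cloud(d,m['K'],m['T'])
    hsv=cv2.cvtColor(p,cv2.COLOR_RGB2HSV);H,S,V=cv2.split(hsv)
    reg=np.zeros(d.shape,bool)
    if n=="scene": reg[190:280,190:300]=1
    else: reg[160:280,230:360]=1
    z=W[...,2];ok=reg&(d>0)
    org=ok&((H<18)|(H>172))&(S>110)&(V>90)&(z>.1)
    blue=ok&(H>100)&(H<130)&(S>120)
    rim=blue&(z>.078)
    (c,rad)=cv2.minEnclosingCircle(W[rim][:,:2].astype(np.float32)); print(n,"tub",c,rad,rim.sum())
    pl=org&(z<.155);po=org&(z>.155)
    if pl.sum()>10:
        rr=cv2.minAreaRect((W[pl][:,:2]*1000).astype(np.float32));print("plate",rr,pl.sum(),np.median(W[pl],0))
        A=np.c_[W[pl][:,:2]-W[pl][:,:2].mean(0),np.ones(pl.sum())];print("slope",np.linalg.lstsq(A,W[pl][:,2],rcond=None)[0], W[pl][:,:2].mean(0))
    if po.sum(): print("post",W[po].mean(0),W[po].min(0),W[po].max(0),po.sum()); 
    wh=ok&(S<60)&(V>130)&(z>.12)&(z<.17)
    if wh.sum()>10:
        print("white",cv2.minAreaRect((W[wh][:,:2]*1000).astype(np.float32)),wh.sum())
    x0,x1,y0,y1=(190,300,185,275) if n=="scene" else (240,360,170,280)
    cv2.imwrite(f"pics/{n}_c.png",cv2.resize(p[y0:y1,x0:x1,::-1],None,fx=6,fy=5.5,interpolation=cv2.INTER_CUBIC)[:600,:800])
E
```

```text
scene tub (0.5395771265029907, -0.04763163626194) 0.16208027303218842 272
plate ((548.0406494140625, -146.30946350097656), (114.75679779052734, 83.3213119506836), 88.3923568725586) 374 [ 0.558355   -0.16155921  0.14221903]
slope [ 0.0124889  -0.05393587  0.14197181] [ 0.55739536 -0.15848065]
post [ 0.55937056 -0.09275569  0.1732286 ] [ 0.55184513 -0.0979586   0.17165505] [ 0.56478985 -0.0884922   0.17514232] 11
white ((524.6697998046875, -152.4581298828125), (118.80196380615234, 156.6746063232422), 86.95674896240234) 173
side tub (0.5498706698417664, 0.011061467230319977) 0.10010214149951935 294
plate ((549.3385009765625, -147.98001098632812), (114.05074310302734, 83.66035461425781), 89.7634048461914) 644 [ 0.55686304 -0.16215095  0.14326752]
slope [-0.00091248 -0.0490254   0.14308508] [ 0.5565466  -0.15999658]
post [ 0.55394369 -0.09436286  0.17397978] [ 0.5498655  -0.09890196  0.1698755 ] [ 0.55957775 -0.08701114  0.17679921] 20
white ((521.5811157226562, -152.51632690429688), (117.93843078613281, 163.54493713378906), 84.82747650146484) 371
```

View pics/side_c.png

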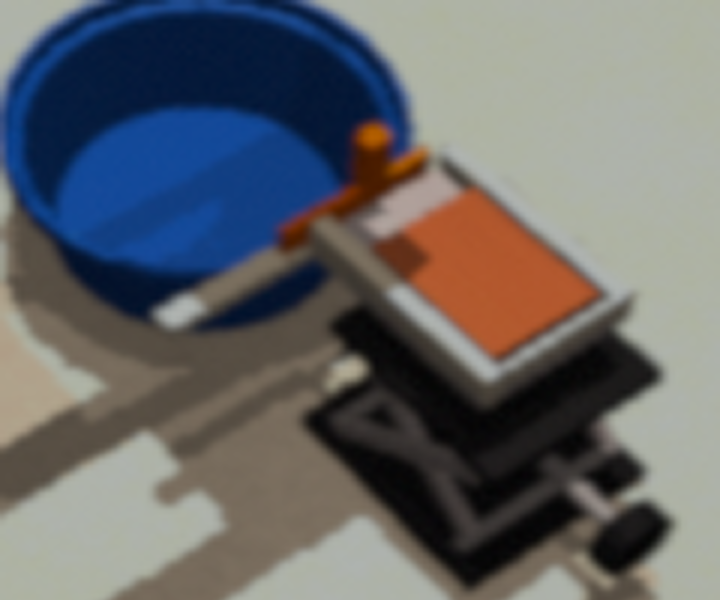

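The side crop shows the gate shut with its post at about (370,150). The guide rail runs to the lower left, which is world -x, so the exit faces world +y and the gate opens toward -x. The plate lies at the rear of the tray and the slope is about -0.05 (nose down). I'll close the fingers and move beside the post on its +x side.

>>> carry_out([
  {"xyz": [0.05, -0.1, 0.02], "angular": [0, 0, 0], "jaw": 0},
  {"xyz": [0.09, -0.2, 0.02], "angular": [0, 0, 0], "jaw": 0},
  {"xyz": [0.1, -0.22, 0.02], "angular": [0, 0, 0], "jaw": 0},
  {"xyz": [0.1, -0.22, 0.02], "angular": [0, 0, 0], "jaw": 0},
  {"xyz": [0.1, -0.22, 0.02], "angular": [0, 0, 0], "jaw": 0},
  {"xyz": [0.1, -0.22, 0.02], "angular": [0, 0, 0], "jaw": 0},
  {"xyz": [0.1, -0.22, 0.02], "angular": [0, 0, 0], "jaw": 0},
  {"xyz": [0.1, -0.22, 0.02], "angular": [0, 0, 0], "jaw": 0},
  {"xyz": [0.1, -0.22, 0.02], "angular": [0, 0, 0], "jaw": 0},
  {"xyz": [0.1, -0.22, 0.02], "angular": [0, 0, 0], "jaw": 0},
])

```text
time: 1.1
tool_pos: [0.615, -0.0876, 0.2109]
eef_rot: [0.0, 0.707, 0.707, 0.0]
wrist_force: [0.1, -0.6, -0.3]
opening: -0.0001
gripper_force: 0.0
```

```bash
python3 - <<'E'
from h import *
s=read_state();print(s['time'],s['tool_pos'],s['wrist_force'],s['opening'])
m=camera_model("wrist");p,d=grab_frame("wrist");np.savez("w1.npz",p=p,d=d,T=tool_T(s)@m['hand_eye'],K=m['K'])
cv2.imwrite("pics/w1.png",p[:,:,::-1])
W=cloud(d,m['K'],tool_T(s)@m['hand_eye'])
H,S,V=cv2.split(cv2.cvtColor(p,cv2.COLOR_RGB2HSV));z=W[...,2]
org=(d>0)&((H<18)|(H>172))&(S>110)&(V>90)&(z>.1)&(z<.19)
po=org&(z>.165)
if po.sum(): print("post",W[po].min(0),W[po].max(0),po.sum())
pl=(org&(z<.155)&(W[...,1]<-.112)).astype(np.uint8)
pl=cv2.morphologyEx(pl,cv2.MORPH_OPEN,np.ones((5,5)))>0
if pl.sum(): 
    print("plate",cv2.minAreaRect((W[pl][:,:2]*1000).astype(np.float32)),pl.sum())
    A=np.c_[W[pl][:,:2]-W[pl][:,:2].mean(0),np.ones(pl.sum())];print(np.linalg.lstsq(A,W[pl][:,2],rcond=None)[0],W[pl][:,:2].mean(0))
for n in ("scene","side"):
    f=np.load(n+"0.npz");p,d=f['p'],f['d'];m=camera_model(n);W=cloud(d,m['K'],m['T'])
    H,S,V=cv2.split(cv2.cvtColor(p,cv2.COLOR_RGB2HSV));z=W[...,2]
    pl=((d>0)&((H<18)|(H>172))&(S>110)&(V>90)&(z>.12)&(z<.155)&(W[...,1]<-.112)&(W[...,1]>-.25)).astype(np.uint8)
    pl=cv2.morphologyEx(pl,cv2.MORPH_OPEN,np.ones((3,3)))>0
    print(n,cv2.minAreaRect((W[pl][:,:2]*1000).astype(np.float32)),pl.sum())
E
```

```text
1.1 [ 0.61495408 -0.08762854  0.21086249] [ 0.14234701 -0.636446   -0.31205798] -9.558476311172423e-05
post [ 0.5507892  -0.09619028  0.16503226] [ 0.5646843  -0.08465823  0.17570938] 325
plate ((558.5208740234375, -154.2659912109375), (63.85203552246094, 59.333770751953125), 87.87645721435547) 2482
[ 0.00069336 -0.04229162  0.14255053] [ 0.55696789 -0.15338896]
scene ((556.7933349609375, -163.1294403076172), (81.55205535888672, 64.05804443359375), 88.08036804199219) 339
side ((559.6731567382812, -162.09039306640625), (63.73240661621094, 86.11241149902344), 0.3319834768772125) 587
```

View pics/w1.png

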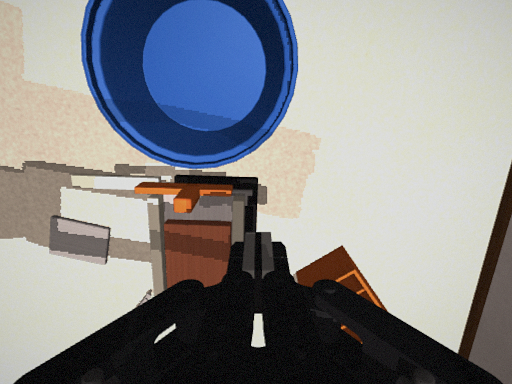

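The wrist view shows the post at (185,200), the bar across the exit and the tub clear of the fingers. The post centre comes out near (0.558, -0.090) with its top at 0.176, and the plate centre near (0.558, -0.163) with slope -0.045. I'll go down beside the post and push toward -x.

>>> carry_out([
  {"xyz": [0, 0, -0.08], "angular": [0, 0, 0], "jaw": 0},
  {"xyz": [0, 0, -0.14], "angular": [0, 0, 0], "jaw": 0},
  {"xyz": [-0.02, 0, -0.14], "angular": [0, 0, 0], "jaw": 0},
  {"xyz": [-0.05, 0, -0.14], "angular": [0, 0, 0], "jaw": 0},
  {"xyz": [-0.08, 0, -0.14], "angular": [0, 0, 0], "jaw": 0},
  {"xyz": [-0.1, 0, -0.14], "angular": [0, 0, 0], "jaw": 0},
  {"xyz": [-0.12, 0, -0.14], "angular": [0, 0, 0], "jaw": 0},
  {"xyz": [-0.14, 0, -0.14], "angular": [0, 0, 0], "jaw": 0},
  {"xyz": [-0.16, 0, -0.14], "angular": [0, 0, 0], "jaw": 0},
  {"xyz": [-0.18, 0, -0.14], "angular": [0, 0, 0], "jaw": 0},
  {"xyz": [-0.18, 0, -0.14], "angular": [0, 0, 0], "jaw": 0},
])

```text
time: 2.25
tool_pos: [0.5416, -0.0879, 0.1547]
eef_rot: [-0.0, 0.707, 0.707, -0.0]
wrist_force: [0.1, 0.2, 0.1]
opening: -0.0002
gripper_force: 0.0
```

```bash
cat > post.py <<'E'
from h import *
s=read_state();print(s['time'],s['tool_pos'],s['wrist_force'])
m=camera_model("wrist");p,d=grab_frame("wrist")
cv2.imwrite("pics/wp%d.png"%(s['time']*100),p[:,:,::-1])
for n in ("wrist","side"):
    if n=="side": p,d=grab_frame(n);m=camera_model(n);T=m['T']
    else: T=tool_T(s)@m['hand_eye']
    W=cloud(d,m['K'],T)
    H,S,V=cv2.split(cv2.cvtColor(p,cv2.COLOR_RGB2HSV));z=W[...,2]
    po=(d>0)&((H<18)|(H>172))&(S>110)&(V>90)&(z>.155)&(z<.19)&(abs(W[...,1]+.09)<.03)
    if po.sum(): print(n,"post",W[po].min(0),W[po].max(0),po.sum())
E
python3 post.py
```

```text
2.25 [ 0.54155046 -0.08789916  0.15468267] [0.1225263  0.19374782 0.05118953]
wrist post [ 0.55035629 -0.09693623  0.15521785] [ 0.56453511 -0.08435671  0.1751367 ] 564
side post [ 0.55282263 -0.10013888  0.15607268] [ 0.56220545 -0.09537774  0.17749589] 6
```

```bash
ls pics; python3 - <<'E'
from h import *
p,d=grab_frame("side");cv2.imwrite("pics/s2.png",cv2.resize(p[110:290,230:400,::-1],None,fx=3.3,fy=3.3))
w=cv2.imread([__import__('glob').glob('pics/wp*.png')][0][0])
a=cv2.imread("pics/s2.png");b=cv2.resize(w[130:384,0:400],None,fx=.58*1.0,fy=.58);cv2.imwrite("pics/c2.png",np.hstack([a[:594],np.pad(b,((0,594-b.shape[0]),(0,0),(0,0)))]))
print(cv2.imread("pics/c2.png").shape)
E
```

```text
scene0.png
scene_c.png
side0.png
side_c.png
w1.png
wp225.png
(594, 793, 3)
```

View pics/c2.png

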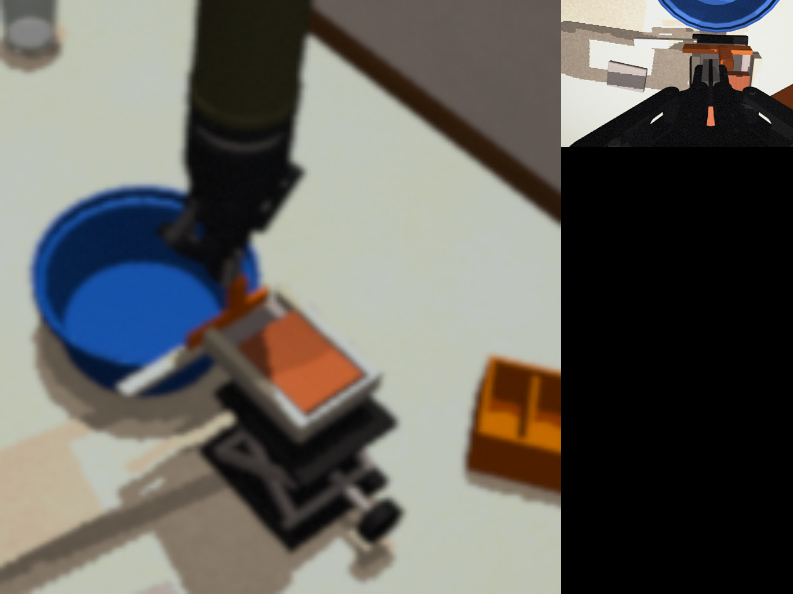

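In the side crop the post is still at about (237,290), with the fingertip just behind and above it, so the gate hasn't moved and there was no contact force. I'll check the fingertip position by projecting it and from the depth.

```bash
python3 - <<'E'
from h import *
s=read_state();t=np.r_[s['tool_pos'],1]
for n in ("side","scene"):
    m=camera_model(n);c=np.linalg.inv(m['T'])@t;print(n,"tcp px",(m['K']@c[:3]/c[2])[:2],c[2])
    p,d=grab_frame(n);W=cloud(d,m['K'],m['T'])
    dark=(p.max(2)<70)&(d>0)&(W[...,2]>.145)&(W[...,2]<.20)&(abs(W[...,0]-.55)<.08)&(abs(W[...,1]+.09)<.08)
    v,u=np.nonzero(dark);print(dark.sum(),"u",u.min(),u.max(),"v",v.min(),v.max(),W[dark].min(0),W[dark].max(0),np.median(W[dark],0))
s=read_state();m=camera_model("wrist");p,d=grab_frame("wrist");c=np.linalg.inv(m['hand_eye'])@[0,0,0,1.];print("wrist tcp",(m['K']@c[:3]/c[2])[:2],c[2])
L=cloud(d,m['K'],m['hand_eye']);ok=(d>0)&(d<c[2]+.01)&(p.max(2)<90)&(L[...,2]>-.025)
print("fingers in tool",L[ok].min(0),L[ok].max(0),ok.sum());print(m['hand_eye'].round(3),s['tool_pos'])
E
```

```text
side tcp px [296.50180937 199.97966009] 1.1048186240735267
28 u 293 302 v 192 201 [ 0.5283871  -0.10147618  0.14734899] [ 0.55129589 -0.08621811  0.19972995] [ 0.53658625 -0.09707549  0.19428875]
scene tcp px [240.35874605 200.84064903] 1.1214146019343154
38 u 236 246 v 188 206 [ 0.53160647 -0.10022622  0.14940325] [ 0.56784702 -0.08454237  0.19958933] [ 0.55606778 -0.09349495  0.19038494]
wrist tcp [257.86412366 223.61122216] 0.1894961539331895
fingers in tool [-0.00558094  0.00670052 -0.02019496] [0.00349349 0.01570761 0.00894526] 50
[[-0.    -0.947 -0.322  0.083]
 [ 1.    -0.    -0.    -0.   ]
 [ 0.    -0.322  0.947 -0.172]
 [ 0.     0.     0.     1.   ]] [ 0.54354877 -0.08809627  0.15470563]
```

```bash
python3 - <<'E'
from h import *
p,d=grab_frame("wrist");np.savez("w3.npz",p=p,d=d)
a=cv2.resize(p[140:300,160:340,::-1],None,fx=3,fy=3,interpolation=cv2.INTER_CUBIC)
a=np.clip(a.astype(float)*1.8+20,0,255).astype(np.uint8)
q,_=grab_frame("scene");b=cv2.resize(q[170:270,190:262,::-1],(240*1,480*333//480),interpolation=cv2.INTER_CUBIC)
cv2.imwrite("pics/c3.png",np.hstack([a,np.pad(b,((0,a.shape[0]-b.shape[0]),(0,0),(0,0)))]))
print(read_state()['tool_pos'],read_state()['wrist_force'])
E
```

```text
[ 0.54333701 -0.08800695  0.15460041] [0.14124159 0.85218564 0.43862165]
```

View pics/c3.png

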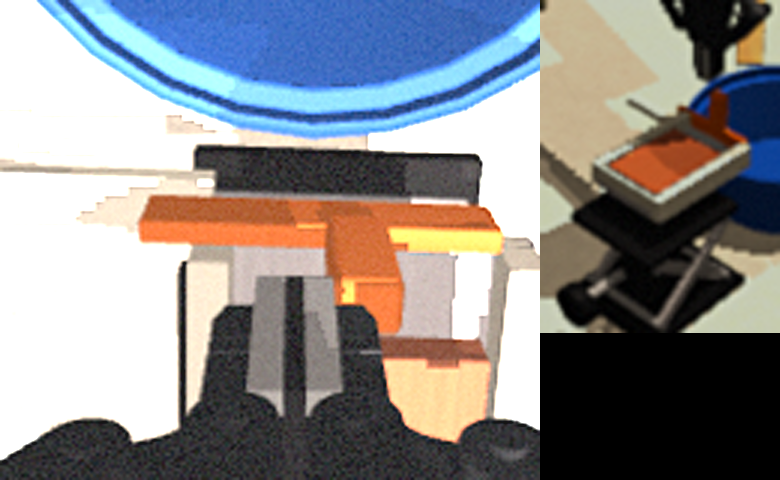

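The wrist crop shows the fingertips at about (295,280) in the crop, below where the TCP should project (294,251). I'll measure the true fingertip from the depth.

```bash
python3 - <<'E'
from h import *
f=np.load("w3.npz");p,d=f['p'],f['d'];m=camera_model("wrist");L=cloud(d,m['K'],m['hand_eye'])
print(m['K'][0,0])
for v in range(218,262,3): print(v,[(tuple((L[v,u]*1000).round(1)),tuple(p[v,u])) for u in (250,258,266)])
E
```

```text
298.9068158563669
218 [((np.float64(-3.2), np.float64(-5.4), np.float64(15.3)), (np.uint8(128), np.uint8(58), np.uint8(24))), ((np.float64(-3.6), np.float64(0.1), np.float64(16.1)), (np.uint8(130), np.uint8(60), np.uint8(22))), ((np.float64(-3.5), np.float64(5.6), np.float64(15.9)), (np.uint8(132), np.uint8(63), np.uint8(28)))]
221 [((np.float64(-5.6), np.float64(-5.4), np.float64(15.7)), (np.uint8(128), np.uint8(63), np.uint8(31))), ((np.float64(-5.8), np.float64(0.1), np.float64(16.1)), (np.uint8(131), np.uint8(62), np.uint8(28))), ((np.float64(-5.5), np.float64(5.6), np.float64(15.4)), (np.uint8(135), np.uint8(61), np.uint8(23)))]
224 [((np.float64(-13.1), np.float64(-5.8), np.float64(26.3)), (np.uint8(105), np.uint8(96), np.uint8(96))), ((np.float64(-12.6), np.float64(0.1), np.float64(25.4)), (np.uint8(108), np.uint8(99), np.uint8(97))), ((np.float64(-13.0), np.float64(5.9), np.float64(26.1)), (np.uint8(112), np.uint8(105), np.uint8(103)))]
227 [((np.float64(-15.7), np.float64(-5.8), np.float64(26.8)), (np.uint8(105), np.uint8(96), np.uint8(94))), ((np.float64(-14.9), np.float64(
[... 2906 characters left out ...]
float64(3.7), np.float64(-54.2)), (np.uint8(63), np.uint8(60), np.uint8(57)))]
257 [((np.float64(10.7), np.float64(-3.5), np.float64(-55.9)), (np.uint8(64), np.uint8(56), np.uint8(57))), ((np.float64(11.6), np.float64(0.1), np.float64(-57.3)), (np.uint8(15), np.uint8(12), np.uint8(8))), ((np.float64(11.3), np.float64(3.6), np.float64(-56.9)), (np.uint8(65), np.uint8(60), np.uint8(57)))]
260 [((np.float64(11.2), np.float64(-3.4), np.float64(-59.0)), (np.uint8(64), np.uint8(62), np.uint8(60))), ((np.float64(10.8), np.float64(0.1), np.float64(-58.5)), (np.uint8(10), np.uint8(10), np.uint8(3))), ((np.float64(11.3), np.float64(3.5), np.float64(-59.2)), (np.uint8(64), np.uint8(58), np.uint8(58)))]
```

The fingers really end about 33 mm short of the stated TCP, so they passed over the post. That agrees with the zero force and with the other views. I'll go back over, come down 33 mm lower, and start the push.

>>> carry_out([
  {"xyz": [0, 0, 0.06], "angular": [0, 0, 0], "jaw": 0},
  {"xyz": [0.05, -0.005, 0.08], "angular": [0, 0, 0], "jaw": 0},
  {"xyz": [0.15, -0.0075, 0.08], "angular": [0, 0, 0], "jaw": 0},
  {"xyz": [0.15, -0.0075, 0.0], "angular": [0, 0, 0], "jaw": 0},
  {"xyz": [0.15, -0.0075, -0.04], "angular": [0, 0, 0], "jaw": 0},
  {"xyz": [0.15, -0.0075, -0.085], "angular": [0, 0, 0], "jaw": 0},
  {"xyz": [0.13, -0.0075, -0.085], "angular": [0, 0, 0], "jaw": 0},
  {"xyz": [0.1, -0.0075, -0.085], "angular": [0, 0, 0], "jaw": 0},
  {"xyz": [0.08, -0.0075, -0.085], "angular": [0, 0, 0], "jaw": 0},
  {"xyz": [0.06, -0.0075, -0.085], "angular": [0, 0, 0], "jaw": 0},
  {"xyz": [0.04, -0.0075, -0.085], "angular": [0, 0, 0], "jaw": 0},
  {"xyz": [0.03, -0.0075, -0.085], "angular": [0, 0, 0], "jaw": 0},
])

```text
time: 3.85
tool_pos: [0.5549, -0.091, 0.1217]
eef_rot: [0.001, 0.707, 0.707, 0.001]
wrist_force: [4.5, 0.7, -0.5]
opening: -0.0
gripper_force: 1.6
```

```bash
python3 post.py
```

```text
3.85 [ 0.55489806 -0.09101135  0.1216927 ] [ 4.54036291  0.70972771 -0.49042457]
wrist post [ 0.52853974 -0.0961876   0.155159  ] [ 0.54140616 -0.08333025  0.18371246] 705
side post [ 0.52691089 -0.09847174  0.17117612] [ 0.53550656 -0.08828465  0.17870848] 10
```

The gate is sliding: 23 mm so far at 4.5 N. I'll continue.

>>> carry_out([
  {"xyz": [-0.02, 0, 0], "angular": [0, 0, 0], "jaw": 0},
  {"xyz": [-0.04, 0, 0], "angular": [0, 0, 0], "jaw": 0},
  {"xyz": [-0.06, 0, 0], "angular": [0, 0, 0], "jaw": 0},
  {"xyz": [-0.08, 0, 0], "angular": [0, 0, 0], "jaw": 0},
  {"xyz": [-0.095, 0, 0], "angular": [0, 0, 0], "jaw": 0},
  {"xyz": [-0.11, 0, 0], "angular": [0, 0, 0], "jaw": 0},
  {"xyz": [-0.12, 0, 0], "angular": [0, 0, 0], "jaw": 0},
  {"xyz": [-0.12, 0, 0], "angular": [0, 0, 0], "jaw": 0},
])

```text
time: 4.75
tool_pos: [0.506, -0.091, 0.1206]
eef_rot: [-0.0, 0.707, 0.707, -0.0]
wrist_force: [2.1, 1.9, -0.1]
opening: 0.0001
gripper_force: 1.2
```

```bash
python3 post.py
```

```text
4.75 [ 0.50601687 -0.09096154  0.12061987] [ 2.11325906  1.9149765  -0.14763518]
wrist post [ 0.48047871 -0.09424278  0.15500563] [ 0.49308147 -0.08233821  0.17577153] 717
side post [ 0.47999267 -0.09570962  0.17437773] [ 0.48475748 -0.09131806  0.17641924] 5
```

>>> carry_out([
  {"xyz": [-0.003, 0, 0], "angular": [0, 0, 0], "jaw": 0},
  {"xyz": [-0.006, 0, 0], "angular": [0, 0, 0], "jaw": 0},
  {"xyz": [-0.006, 0, 0], "angular": [0, 0, 0], "jaw": 0},
])

```text
time: 5.15
tool_pos: [0.5052, -0.0915, 0.1207]
eef_rot: [0.001, 0.707, 0.707, 0.0]
wrist_force: [3.3, 0.3, -1.7]
opening: -0.0001
gripper_force: 1.7
```

```bash
python3 post.py
```

```text
5.15 [ 0.50516279 -0.09147608  0.12072807] [ 3.33633549  0.30389362 -1.73320044]
wrist post [ 0.47947396 -0.09409162  0.15502587] [ 0.49230577 -0.08235492  0.17815116] 731
side post [ 0.47933791 -0.09535466  0.17371212] [ 0.48328781 -0.09225109  0.17605772] 3
```

The gate is about 72 mm open and the bar is clear. I'll back off, lift, and move over the rear part of the plate, stopping about 10 mm above its face.

>>> carry_out([
  {"xyz": [-0.005, 0, 0], "angular": [0, 0, 0], "jaw": 0},
  {"xyz": [-0.005, 0, 0], "angular": [0, 0, 0], "jaw": 0},
  {"xyz": [0.05, 0, 0], "angular": [0, 0, 0], "jaw": 0},
  {"xyz": [0.05, 0, 0.1], "angular": [0, 0, 0], "jaw": 0},
  {"xyz": [0.08, -0.06, 0.13], "angular": [0, 0, 0], "jaw": 0},
  {"xyz": [0.12, -0.16, 0.13], "angular": [0, 0, 0], "jaw": 0},
  {"xyz": [0.14, -0.23, 0.1], "angular": [0, 0, 0], "jaw": 0},
  {"xyz": [0.14, -0.23, 0.04], "angular": [0, 0, 0], "jaw": 0},
  {"xyz": [0.14, -0.23, 0.01], "angular": [0, 0, 0], "jaw": 0},
  {"xyz": [0.14, -0.23, 0.01], "angular": [0, 0, 0], "jaw": 0},
])

```text
time: 6.25
tool_pos: [0.5571, -0.1817, 0.122]
eef_rot: [-0.004, 0.707, 0.707, -0.002]
wrist_force: [-0.4, -0.8, 0.5]
opening: -0.0001
gripper_force: 0.0
```

```bash
cat > feel.py <<'E'
from h import *
import sys
F=[];P=[]
for i in range(5):
    p,d=grab_frame("side");s=read_state();F.append(s['wrist_force']);P.append(s['tool_pos'])
print("t %.2f"%s['time'],"F",np.mean(F,0).round(2),"sd",np.std(F,0).round(1),"pos",np.mean(P,0).round(4))
m=camera_model("side");W=cloud(d,m['K'],m['T']);H,S,V=cv2.split(cv2.cvtColor(p,cv2.COLOR_RGB2HSV));z=W[...,2]
pl=((d>0)&((H<18)|(H>172))&(S>110)&(V>90)&(z>.08)&(z<.155)&(W[...,1]<.05)&(W[...,1]>-.25)&(W[...,0]>.525)&(W[...,0]<.6)).astype(np.uint8)
pl=cv2.morphologyEx(pl,cv2.MORPH_OPEN,np.ones((3,3)))>0
if pl.sum()>9:
    Y=W[pl];A=np.c_[Y[:,:2]-Y[:,:2].mean(0),np.ones(len(Y))]
    print("plate y %.4f..%.4f x %.4f..%.4f n %d slope"%(*np.percentile(Y[:,1],[1,99]),*np.percentile(Y[:,0],[1,99]),len(Y)),np.linalg.lstsq(A,Y[:,2],rcond=None)[0].round(4))
po=((d>0)&((H<18)|(H>172))&(S>110)&(V>90)&(z>.155)&(z<.19)&(W[...,0]<.53)&(abs(W[...,1]+.09)<.03))
if po.sum(): print("post x",W[po][:,0].mean().round(4))
E
python3 feel.py; python3 - <<'E'
from h import *
s=read_state();p,d=grab_frame("side");q,e=grab_frame("scene")
a=cv2.resize(p[140:280,230:360,::-1],None,fx=3,fy=3,interpolation=cv2.INTER_CUBIC);b=cv2.resize(q[150:290,180:310,::-1],None,fx=3,fy=3,interpolation=cv2.INTER_CUBIC)
cv2.imwrite("pics/c4.png",np.hstack([a,b]))
E
```

```text
t 6.50 F [0.12 0.03 0.14] sd [0.4 0.4 0.3] pos [ 0.5601 -0.1824  0.1249]
plate y -0.2007..-0.1260 x 0.5271..0.5791 n 258 slope [-0.0089 -0.0432  0.1433]
post x 0.4824
```

View pics/c4.png

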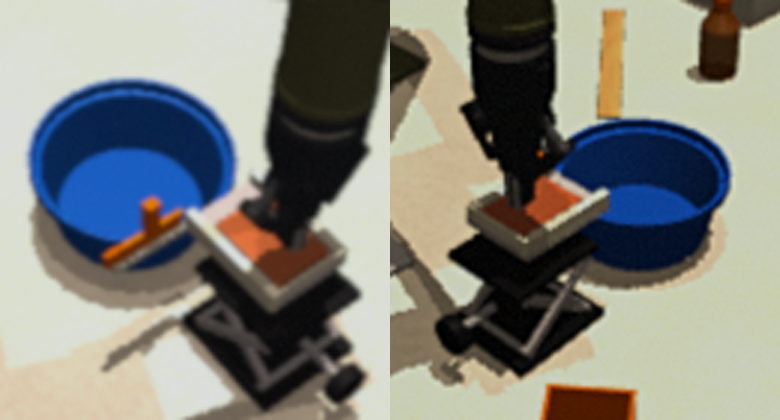

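The gate is fully aside and the fingertips are centred above the rear part of the plate. Now I'll come down and feel for contact.

>>> carry_out([
  {"xyz": [0, 0, -0.01], "angular": [0, 0, 0], "jaw": 0},
  {"xyz": [0, 0, -0.018], "angular": [0, 0, 0], "jaw": 0},
  {"xyz": [0, 0, -0.02], "angular": [0, 0, 0], "jaw": 0},
  {"xyz": [0, 0, -0.0225], "angular": [0, 0, 0], "jaw": 0},
  {"xyz": [0, 0, -0.025], "angular": [0, 0, 0], "jaw": 0},
  {"xyz": [0, 0, -0.025], "angular": [0, 0, 0], "jaw": 0},
])

```text
time: 7.2
tool_pos: [0.5606, -0.1831, 0.1147]
eef_rot: [-0.0, 0.707, 0.707, -0.0]
wrist_force: [-0.6, -0.2, 0.3]
opening: -0.0001
gripper_force: 0.4
```

```bash
python3 feel.py
```

```text
t 7.45 F [-0.39 -0.38  0.38] sd [0.7 0.4 0.3] pos [ 0.5606 -0.1831  0.1148]
plate y -0.2021..-0.1257 x 0.5262..0.5802 n 236 slope [-0.0028 -0.0403  0.1436]
post x 0.4825
```

>>> carry_out([
  {"xyz": [0, 0, -0.002], "angular": [0, 0, 0], "jaw": 0},
  {"xyz": [0, 0, -0.004], "angular": [0, 0, 0], "jaw": 0},
  {"xyz": [0, 0, -0.005], "angular": [0, 0, 0], "jaw": 0},
  {"xyz": [0, 0, -0.005], "angular": [0, 0, 0], "jaw": 0},
])

```text
time: 7.85
tool_pos: [0.5608, -0.1834, 0.1131]
eef_rot: [0.0, 0.707, 0.707, -0.0]
wrist_force: [-2.2, -2.2, 4.6]
opening: 0.0002
gripper_force: 2.4
```

```bash
python3 feel.py
```

```text
t 8.10 F [-1.03 -1.85  5.03] sd [0.4 0.4 0.1] pos [ 0.5608 -0.1834  0.1131]
plate y -0.2013..-0.1261 x 0.5272..0.5790 n 218 slope [ 0.0074 -0.0088  0.1427]
post x 0.4828
```

Contact: 5 N, and the tray has rocked as expected. I'll press a little more.

>>> carry_out([
  {"xyz": [0, 0, -0.001], "angular": [0, 0, 0], "jaw": 0},
  {"xyz": [0, 0, -0.002], "angular": [0, 0, 0], "jaw": 0},
  {"xyz": [0, 0, -0.002], "angular": [0, 0, 0], "jaw": 0},
])

```text
time: 8.4
tool_pos: [0.5609, -0.1835, 0.1125]
eef_rot: [0.001, 0.707, 0.707, -0.0]
wrist_force: [-2.4, -1.8, 7.2]
opening: -0.0
gripper_force: 3.5
```

```bash
python3 feel.py
```

```text
t 8.65 F [-1.64 -1.92  7.03] sd [0.3 0.5 0.5] pos [ 0.5609 -0.1835  0.1125]
plate y -0.2017..-0.1266 x 0.5272..0.5801 n 211 slope [-0.0076 -0.0051  0.1422]
post x 0.4825
```

>>> carry_out([
  {"xyz": [0, 0, -0.0015], "angular": [0, 0, 0], "jaw": 0},
  {"xyz": [0, 0, -0.003], "angular": [0, 0, 0], "jaw": 0},
  {"xyz": [0, 0.002, -0.003], "angular": [0, 0, 0], "jaw": 0},
  {"xyz": [0, 0.005, -0.003], "angular": [0, 0, 0], "jaw": 0},
  {"xyz": [0, 0.008, -0.003], "angular": [0, 0, 0], "jaw": 0},
  {"xyz": [0, 0.01, -0.003], "angular": [0, 0, 0], "jaw": 0},
])

```text
time: 9.25
tool_pos: [0.5623, -0.1804, 0.1123]
eef_rot: [0.002, 0.707, 0.707, 0.0]
wrist_force: [-0.4, -3.4, 9.5]
opening: 0.0
gripper_force: 4.6
```

```bash
python3 feel.py
```

```text
t 9.50 F [-0.79 -2.86  9.12] sd [0.3 0.6 0.1] pos [ 0.5623 -0.1803  0.1123]
plate y -0.1986..-0.1256 x 0.5288..0.5837 n 216 slope [-0.0128 -0.0242  0.1418]
post x 0.4826
```

The plate is moving with the fingers: its rear edge advanced 3 mm, at 9.1 N. I'll carry on in short steps.

>>> carry_out([
  {"xyz": [0, 0.003, -0.001], "angular": [0, 0, 0], "jaw": 0},
  {"xyz": [0, 0.006, -0.001], "angular": [0, 0, 0], "jaw": 0},
  {"xyz": [0, 0.009, -0.001], "angular": [0, 0, 0], "jaw": 0},
  {"xyz": [0, 0.012, -0.001], "angular": [0, 0, 0], "jaw": 0},
  {"xyz": [0, 0.015, -0.001], "angular": [0, 0, 0], "jaw": 0},
  {"xyz": [0, 0.018, -0.001], "angular": [0, 0, 0], "jaw": 0},
])

```text
time: 10.1
tool_pos: [0.5629, -0.1735, 0.1122]
eef_rot: [0.003, 0.707, 0.707, 0.001]
wrist_force: [0.4, -3.6, 10.1]
opening: -0.0002
gripper_force: 5.2
```

```bash
python3 feel.py
```

```text
t 10.35 F [-0.56 -3.11 10.62] sd [0.5 0.8 0.2] pos [ 0.5628 -0.1733  0.1122]
plate y -0.1907..-0.1162 x 0.5293..0.5822 n 203 slope [-0.0028 -0.0158  0.1416]
post x 0.4825
```

>>> carry_out([
  {"xyz": [0, 0.003, 0.0001], "angular": [0, 0, 0], "jaw": 0},
  {"xyz": [0, 0.006, 0.0002], "angular": [0, 0, 0], "jaw": 0},
  {"xyz": [0, 0.009, 0.0004], "angular": [0, 0, 0], "jaw": 0},
  {"xyz": [0, 0.012, 0.0005], "angular": [0, 0, 0], "jaw": 0},
  {"xyz": [0, 0.015, 0.0006], "angular": [0, 0, 0], "jaw": 0},
  {"xyz": [0, 0.018, 0.0007], "angular": [0, 0, 0], "jaw": 0},
])

```text
time: 10.95
tool_pos: [0.563, -0.1661, 0.1125]
eef_rot: [0.003, 0.707, 0.707, 0.001]
wrist_force: [-0.4, -3.5, 10.5]
opening: -0.0001
gripper_force: 5.0
```

```bash
python3 feel.py
```

```text
t 11.20 F [-0.46 -2.57  9.91] sd [0.5 0.3 0.4] pos [ 0.563  -0.1659  0.1125]
plate y -0.1614..-0.1092 x 0.5291..0.5521 n 144 slope [-0.0142 -0.044   0.141 ]
post x 0.4825
```

>>> carry_out([
  {"xyz": [0, 0.003, -0.0003], "angular": [0, 0, 0], "jaw": 0},
  {"xyz": [0, 0.006, -0.0002], "angular": [0, 0, 0], "jaw": 0},
  {"xyz": [0, 0.009, -0.0001], "angular": [0, 0, 0], "jaw": 0},
  {"xyz": [0, 0.012, 0], "angular": [0, 0, 0], "jaw": 0},
  {"xyz": [0, 0.015, 0], "angular": [0, 0, 0], "jaw": 0},
  {"xyz": [0, 0.018, 0], "angular": [0, 0, 0], "jaw": 0},
])

```text
time: 11.8
tool_pos: [0.5631, -0.1588, 0.1125]
eef_rot: [0.003, 0.707, 0.707, 0.001]
wrist_force: [0.5, -3.1, 10.0]
opening: 0.0003
gripper_force: 5.0
```

```bash
python3 feel.py
```

```text
t 12.05 F [ 0.08 -2.54 10.13] sd [0.3 0.2 0.5] pos [ 0.5631 -0.1586  0.1125]
plate y -0.1528..-0.1024 x 0.5295..0.5540 n 133 slope [-0.0305 -0.0623  0.1404]
post x 0.4831
```

>>> carry_out([
  {"xyz": [0, 0.003, -0.0002], "angular": [0, 0, 0], "jaw": 0},
  {"xyz": [0, 0.006, -0.0002], "angular": [0, 0, 0], "jaw": 0},
  {"xyz": [0, 0.009, -0.0002], "angular": [0, 0, 0], "jaw": 0},
  {"xyz": [0, 0.012, -0.0002], "angular": [0, 0, 0], "jaw": 0},
  {"xyz": [0, 0.015, -0.0002], "angular": [0, 0, 0], "jaw": 0},
  {"xyz": [0, 0.018, -0.0003], "angular": [0, 0, 0], "jaw": 0},
])

```text
time: 12.65
tool_pos: [0.563, -0.1514, 0.1123]
eef_rot: [0.003, 0.707, 0.707, 0.001]
wrist_force: [-0.4, -2.5, 9.4]
opening: -0.0003
gripper_force: 4.8
```

```bash
python3 feel.py
```

```text
t 12.90 F [-0.13 -2.    9.97] sd [0.4 0.5 0.3] pos [ 0.563  -0.1512  0.1123]
plate y -0.1437..-0.0945 x 0.5293..0.5540 n 127 slope [-0.0786 -0.0824  0.1392]
post x 0.4831
```

>>> carry_out([
  {"xyz": [0, 0.003, -0.0003], "angular": [0, 0, 0], "jaw": 0},
  {"xyz": [0, 0.006, -0.0005], "angular": [0, 0, 0], "jaw": 0},
  {"xyz": [0, 0.009, -0.0007], "angular": [0, 0, 0], "jaw": 0},
  {"xyz": [0, 0.012, -0.0009], "angular": [0, 0, 0], "jaw": 0},
  {"xyz": [0, 0.015, -0.0011], "angular": [0, 0, 0], "jaw": 0},
  {"xyz": [0, 0.018, -0.0013], "angular": [0, 0, 0], "jaw": 0},
])

```text
time: 13.5
tool_pos: [0.5629, -0.144, 0.1117]
eef_rot: [0.002, 0.707, 0.707, 0.001]
wrist_force: [0.4, -2.1, 9.5]
opening: -0.0
gripper_force: 4.7
```

```bash
python3 feel.py
```

```text
t 13.75 F [ 0.08 -1.47  9.83] sd [0.3 0.5 0.3] pos [ 0.5629 -0.1438  0.1117]
plate y -0.1361..-0.0877 x 0.5300..0.5543 n 126 slope [ 0.0066 -0.0897  0.1378]
post x 0.4828
```

>>> carry_out([
  {"xyz": [0, 0.003, -0.0005], "angular": [0, 0, 0], "jaw": 0},
  {"xyz": [0, 0.006, -0.0009], "angular": [0, 0, 0], "jaw": 0},
  {"xyz": [0, 0.009, -0.0013], "angular": [0, 0, 0], "jaw": 0},
  {"xyz": [0, 0.012, -0.0017], "angular": [0, 0, 0], "jaw": 0},
  {"xyz": [0, 0.015, -0.002], "angular": [0, 0, 0], "jaw": 0},
  {"xyz": [0, 0.018, -0.0024], "angular": [0, 0, 0], "jaw": 0},
])

```text
time: 14.35
tool_pos: [0.5629, -0.1367, 0.1108]
eef_rot: [0.002, 0.707, 0.707, 0.001]
wrist_force: [-0.3, -1.6, 9.5]
opening: -0.0003
gripper_force: 4.9
```

```bash
python3 feel.py
```

```text
t 14.60 F [ 0.37 -1.25 10.14] sd [0.5 0.4 0.5] pos [ 0.5629 -0.1365  0.1108]
plate y -0.1281..-0.0806 x 0.5294..0.5536 n 129 slope [-0.028  -0.1301  0.1363]
post x 0.4822
```

>>> carry_out([
  {"xyz": [0, 0.003, -0.0004], "angular": [0, 0, 0], "jaw": 0},
  {"xyz": [0, 0.006, -0.0009], "angular": [0, 0, 0], "jaw": 0},
  {"xyz": [0, 0.009, -0.0014], "angular": [0, 0, 0], "jaw": 0},
  {"xyz": [0, 0.012, -0.0019], "angular": [0, 0, 0], "jaw": 0},
  {"xyz": [0, 0.015, -0.0024], "angular": [0, 0, 0], "jaw": 0},
  {"xyz": [0, 0.018, -0.003], "angular": [0, 0, 0], "jaw": 0},
])

```text
time: 15.2
tool_pos: [0.5629, -0.1293, 0.1095]
eef_rot: [0.002, 0.707, 0.707, 0.001]
wrist_force: [0.7, -1.1, 10.5]
opening: 0.0002
gripper_force: 5.0
```

```bash
python3 feel.py
```

```text
t 15.45 F [-0.07 -1.23 10.04] sd [0.3 0.3 0.4] pos [ 0.5629 -0.1291  0.1095]
plate y -0.1210..-0.0749 x 0.5303..0.5539 n 112 slope [ 0.0109 -0.1557  0.1336]
post x 0.4825
```

>>> carry_out([
  {"xyz": [0, 0.003, -0.0006], "angular": [0, 0, 0], "jaw": 0},
  {"xyz": [0, 0.006, -0.0012], "angular": [0, 0, 0], "jaw": 0},
  {"xyz": [0, 0.009, -0.0018], "angular": [0, 0, 0], "jaw": 0},
  {"xyz": [0, 0.012, -0.0024], "angular": [0, 0, 0], "jaw": 0},
  {"xyz": [0, 0.015, -0.003], "angular": [0, 0, 0], "jaw": 0},
  {"xyz": [0, 0.018, -0.0036], "angular": [0, 0, 0], "jaw": 0},
])

```text
time: 16.05
tool_pos: [0.5629, -0.1219, 0.1081]
eef_rot: [0.002, 0.707, 0.707, 0.001]
wrist_force: [0.3, -1.9, 9.5]
opening: 0.0002
gripper_force: 4.9
```

```bash
python3 feel.py
```

```text
t 16.30 F [ 0.09 -0.63 10.32] sd [0.4 0.3 0.6] pos [ 0.5628 -0.1217  0.108 ]
plate y -0.1124..-0.0660 x 0.5295..0.5568 n 131 slope [-0.0366 -0.1738  0.1312]
post x 0.4828
```

>>> carry_out([
  {"xyz": [0, 0.003, -0.0007], "angular": [0, 0, 0], "jaw": 0},
  {"xyz": [0, 0.006, -0.0014], "angular": [0, 0, 0], "jaw": 0},
  {"xyz": [0, 0.009, -0.0021], "angular": [0, 0, 0], "jaw": 0},
  {"xyz": [0, 0.012, -0.0028], "angular": [0, 0, 0], "jaw": 0},
  {"xyz": [0, 0.015, -0.0035], "angular": [0, 0, 0], "jaw": 0},
  {"xyz": [0, 0.018, -0.0042], "angular": [0, 0, 0], "jaw": 0},
])

```text
time: 16.9
tool_pos: [0.5628, -0.1146, 0.1063]
eef_rot: [0.002, 0.707, 0.707, 0.001]
wrist_force: [-1.1, -1.2, 9.5]
opening: 0.0002
gripper_force: 4.8
```

```bash
python3 feel.py
```

```text
t 17.15 F [ 0.2  -0.33 10.31] sd [0.4 0.4 0.5] pos [ 0.5628 -0.1144  0.1063]
plate y -0.1066..-0.0589 x 0.5290..0.5557 n 133 slope [ 0.0142 -0.1865  0.1286]
post x 0.4834
```

>>> carry_out([
  {"xyz": [0, 0.003, -0.0008], "angular": [0, 0, 0], "jaw": 0},
  {"xyz": [0, 0.006, -0.0016], "angular": [0, 0, 0], "jaw": 0},
  {"xyz": [0, 0.009, -0.0024], "angular": [0, 0, 0], "jaw": 0},
  {"xyz": [0, 0.012, -0.0032], "angular": [0, 0, 0], "jaw": 0},
  {"xyz": [0, 0.015, -0.004], "angular": [0, 0, 0], "jaw": 0},
  {"xyz": [0, 0.018, -0.0048], "angular": [0, 0, 0], "jaw": 0},
])

```text
time: 17.75
tool_pos: [0.5626, -0.1072, 0.1043]
eef_rot: [0.002, 0.707, 0.707, 0.001]
wrist_force: [-0.1, -0.2, 9.4]
opening: 0.0001
gripper_force: 4.6
```

```bash
python3 feel.py
```

```text
t 18.00 F [-0.19 -0.16  9.62] sd [0.3 0.3 0.5] pos [ 0.5626 -0.107   0.1042]
plate y -0.0992..-0.0516 x 0.5290..0.5575 n 136 slope [ 0.0466 -0.1991  0.1258]
post x 0.4833
```

>>> carry_out([
  {"xyz": [0, 0.003, -0.0012], "angular": [0, 0, 0], "jaw": 0},
  {"xyz": [0, 0.006, -0.0022], "angular": [0, 0, 0], "jaw": 0},
  {"xyz": [0, 0.009, -0.0032], "angular": [0, 0, 0], "jaw": 0},
  {"xyz": [0, 0.012, -0.0042], "angular": [0, 0, 0], "jaw": 0},
  {"xyz": [0, 0.015, -0.0051], "angular": [0, 0, 0], "jaw": 0},
  {"xyz": [0, 0.018, -0.006], "angular": [0, 0, 0], "jaw": 0},
])

```text
time: 18.6
tool_pos: [0.5627, -0.0997, 0.1019]
eef_rot: [0.002, 0.707, 0.707, 0.002]
wrist_force: [-0.7, 0.6, 11.2]
opening: -0.0001
gripper_force: 5.3
```

```bash
python3 feel.py
```

```text
t 18.85 F [ 0.04  0.81 10.88] sd [0.7 0.4 0.3] pos [ 0.5627 -0.0994  0.102 ]
plate y -0.0908..-0.0458 x 0.5281..0.5583 n 132 slope [ 0.033  -0.2858  0.1204]
post x 0.4833
```

The plate's centre is about 18 mm past the edge, the slope is 0.29 and it is starting to tip. I'll lift the fingers so that it drops.

>>> carry_out([
  {"xyz": [0, 0, 0.12], "angular": [0, 0, 0], "jaw": 0},
  {"xyz": [0, 0, 0.22], "angular": [0, 0, 0], "jaw": 0},
  {"xyz": [0, -0.05, 0.25], "angular": [0, 0, 0], "jaw": 0},
  {"xyz": [0, -0.1, 0.25], "angular": [0, 0, 0], "jaw": 0},
  {"xyz": [0, -0.1, 0.25], "angular": [0, 0, 0], "jaw": 0},
  {"xyz": [0, -0.1, 0.25], "angular": [0, 0, 0], "jaw": 0},
  {"xyz": [0, -0.1, 0.25], "angular": [0, 0, 0], "jaw": 0},
  {"xyz": [0, -0.1, 0.25], "angular": [0, 0, 0], "jaw": 0},
])

```text
time: 19.65
tool_pos: [0.5602, -0.1388, 0.1996]
eef_rot: [-0.001, 0.707, 0.707, -0.0]
wrist_force: [0.1, 0.6, 0.9]
opening: -0.0003
gripper_force: 0.0
```

```bash
python3 feel.py; python3 - <<'E'
from h import *
p,d=grab_frame("side");q,e=grab_frame("scene")
m=camera_model("side");W=cloud(d,m['K'],m['T']);H,S,V=cv2.split(cv2.cvtColor(p,cv2.COLOR_RGB2HSV))
b=np.zeros(d.shape,bool);b[150:290,230:330]=1
r_=b&(H>100)&(H<130)&(S>120)&(W[...,2]>.078);print("tub",cv2.minEnclosingCircle(W[r_][:,:2].astype(np.float32)))
a=cv2.resize(p[140:280,230:360,::-1],None,fx=3,fy=3,interpolation=cv2.INTER_CUBIC);b=cv2.resize(q[150:290,180:310,::-1],None,fx=3,fy=3,interpolation=cv2.INTER_CUBIC)
cv2.imwrite("pics/c5.png",np.hstack([a,b]))
E
```

```text
t 19.90 F [-0.31 -0.07 -0.29] sd [0.3 0.8 0.8] pos [ 0.5605 -0.1392  0.2   ]
post x 0.4845
tub ((0.3311236798763275, -0.23249240219593048), 0.426861435174942)
```

View pics/c5.png

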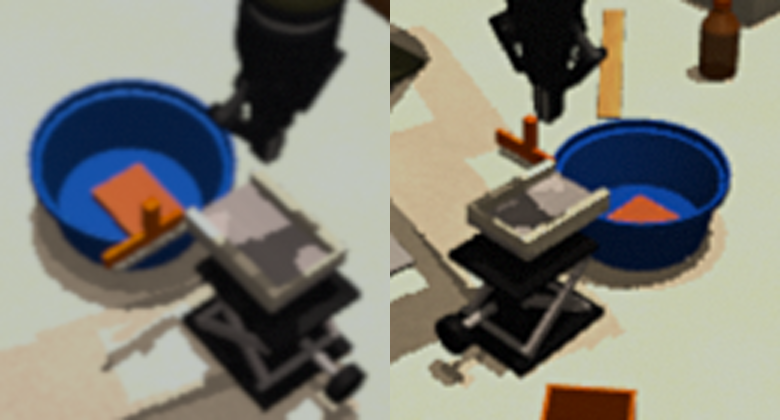

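The plate lies on the tub floor, at about (140,200) in the left crop. The tray is empty, the gate is open, the tub is where it was and the robot touches nothing, so I'm handing in.

```bash
python3 -c "
from cell import r
print(r.hand_in())"
```

```text
the job is handed in; nothing more can be done
None
```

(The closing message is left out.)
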